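# Power pack cap held in its test position

### The job

First pull the blue spring-loaded reset knob on the grey battery power pack right up to its stop, to clear the meter, and let it go back down. Then fit the orange bayonet cap: push it down into the round socket with its handle in line with the two white marks, twist it clockwise to the yellow marks, half of the way to the red lock marks, and hold it there so that the meter can be read. Do not let it click into the lock, leave the other things on the bench alone, and finish while still gripping the cap in that half-turned position.

Things in the scene. Friction and masses are not known exactly. Their poses are not given: they have to be found in the camera images.
- pack: Grey battery power pack, 160 x 300 mm, 85 mm high to its flat deck, fixed to the bench, turned by up to 0.35 rad. Origin: centre of its underside; z up; y along its length. The socket is 55 mm from the centre towards +y, the blue reset knob 98 mm towards -y, a flat meter strip between them.
- mouth (a point): Centre of the socket's mouth at the top face of its black bezel, 95 mm above the bench (bezel radius about 50 mm, 10 mm thick, on the deck). Bore 50 mm across, with notches on the pack's +x and -x sides, 13 mm wide, out to 34.5 mm from the axis. Under the bezel the lugs can turn clockwise only. Axes as the pack's.
- yellow_mark (a point): One of two yellow marks on the bezel, 45 mm from the socket's axis: 45 degrees clockwise, seen from above, of a white mark (white marks lie at the notches, pack's +x and -x). The red lock marks lie 90 degrees clockwise of the white ones. This mark is the one between the pack's +x and -y.
- contact (a joint): Sprung copper contact plate in the socket: m pressed down from rest. At rest it lies 8 mm below the mouth; it pushes the cap up with about 5 N when the lugs are just under the bezel and 6 N when the cap is fully down.
- pawl0 (a joint): One of the two hidden sprung lock pawls under the bezel: m pushed outwards, 0 at rest. They begin to drag on the lugs at about 60 degrees of turn from the white marks and snap behind them (the click) between 70 and 90 degrees. Before that the cap turns freely.
- cap: Loose upright orange cap, 0.1 to 0.2 kg. From below: round grey plug 46 mm across, 20 high; flange 80 across, 6 thick; bar handle 46 long (cap's x), 14 thick, 26 high, top at 52 mm. Two lugs at the plug's foot on +x and -x: 9 wide, 7 high, out to 32 mm. Same after half a turn. Origin: centre of the plug's underside. Lugs clear the bezel 17 mm below the mouth; flange rests on it at 20.
- reset_knob (a joint): Lift of the blue reset knob in m: 0 down at rest, 0.015 pulled up to its stop. A spring pulls it back down with about 2 N at rest and 7.5 N at the stop.
- knob_top (a point): Centre of the top face of the blue reset knob: an upright cylinder 26 mm across and 28 mm high, on a thinner steel collar (22 mm across). At rest its top is 37 mm above the pack's deck and its lower rim 9 mm above the deck. It moves with the knob.
- pedal: Bystander: green effects pedal, 90 x 120 x 59 mm high, origin at the centre of its underside.
- mug: Bystander: blue mug, 80 mm across, 90 mm high, origin at the centre of its underside.
- metronome: Bystander: dark wooden metronome, a tapering pyramid on a base plate, 74 mm across and 120 mm high, with a brass pendulum, origin at the centre of its underside.

How it is judged:
By the outcome, as a careful person would: the job done as asked, in the order asked, and still so for the second after the job is handed in, while the arm keeps its last pose, push and grip.
It also fails if it takes over 58 s, if anything falls off the work surface, if the arm or the gripper's body presses on something with over 40 N, if the wrist force passes 120 N, or if a joint passes its speed limit or range.

### The arm

A 6-joint arm with a two-finger parallel gripper is mounted at the origin on the work surface. World frame = base frame: x ahead of the robot, y to its left, z up, the work surface at z = 0. Lengths are in m, angles in rad, forces in N, time in s.
With the tool pointing down it reaches from about 0.35 to 0.975 m from the base axis. Payload 4.9 kg.
Tool frame: the origin (TCP) lies on the centre line of the jaws, within the pads' length; the fingertips stand 14 mm ahead of it and the grasp point (between the pads) lies 5 mm behind it; z points along the fingers, y is the line along which they close (so a half turn about z gives the same grasp; the last joint's range is limited). The gripper opens to 85 mm and grips with 20 to 120 N. Pads are 22 mm wide; open, the fingers measure 114 mm over their backs; the gripper's body (76 mm by 85 mm) begins 54 mm behind the grasp point. The pads swing forward as they close: fully open they stand 13 mm farther back than shut.
Start: joints at [0.993, 0.053, 1.613, -0, 1.476, -0.119], TCP at [0.277, 0.56, 0.245] pointing down, gripper open.
Joint ranges: [-3.01, 3.01], [-1.01, 2.22], [0.06, 2.58], [-1.02, 4.17], [0.09, 2.62], [-3.14, 3.14]. Speed limits (rad/s): [2.57, 2.57, 3.14, 3.14, 3.14, 3.14].

### API

Orientations are given as a unit quaternion [w, x, y, z].
In Python, from plant import * gives the robot as it stands.
- The arm moves only by the tool send_rows, never from a script. Its argument "steps" is a list of rows, each an object with "translation": the shift along the tool's x, y, z in cm, a list of three; "delta_rot": the turn, a rotation vector about the tool's x, y, z in rad, a list of three; "jaw": the finger opening in cm, from 0 to 8.54. In form: [{"translation": [dx, dy, dz], "delta_rot": [rx, ry, rz], "jaw": jaw}, ...]. A call has exactly 8 rows; each row is the pose to reach, as a shift and turn from the pose commanded when the call began, along the tool's axes at that moment; what a row does not reach only later rows make up. A row lasts 1/10 s, in which the tool goes at most 50 mm and 8.59 degrees, less where a joint would pass 70% of its speed; a pose out of reach is approached as far as the arm can. A call with a gripper value outside its range is refused whole. The fingers move at their own pace and stop on an object; the grip force is fixed at half the most. Time passes only in rows, so rows that repeat a pose let the fingers close, or fill a call up. It gives the time, the measured TCP pose, the force, the opening and the grip force at its end, in the units of the state.
- state(): the state, without advancing time (a new reading comes with each control period).
- grab_frame(name): name is "side" or "top"; returns a dict with "pixels" (480x640x3 uint8, blue, green, red), "range_z" (480x640 float32, m along the optical axis (not along the pixel's ray), 0 where there is no reading), "fx", "fy", "cx", "cy" (pixels), "rvec" (rotation vector, rad) and "tvec" (3), from world to camera coordinates, as OpenCV has them. Camera axes: x right, y down, z forward; pixel columns grow to the right and rows downward; lengths in m; the calibration is good to about 2 mm. A picture is of the moment at which its call begins.
- job_done(): hands the job in; it is judged then, once.
The state is a dict: "time": time; "joint_pos": joint angles; "joint_vel": joint speeds; "joint_efforts": joint torques, N m; "tool_pos": TCP position; "tool_rot": TCP orientation; "contact_force": force on the tool from outside, world axes, zero at the start; "ft_torque": the same for the moment, N m; "gripper_width": opening from 0.0 (shut) to 1.0 (fully open); "grasp_force": force on a finger pad.
Only numpy, scipy, OpenCV 4.12 (cv2) and the standard library are available. Lean on these libraries where they do the work, as an engineer would, in place of code of your own. Each camera call takes 0.05 s, during which the arm holds its last target. There are 200 camera calls.

## Working session

There is one attempt and no reset: what is moved stays moved. The work goes in short steps, Python scripts to look and compute and a tool call to move; the robot and the scene stay as the last step left them, time stands still between calls to the robot, and variables do not carry over. Pictures are saved under pics/ and viewed, at most 10 in all, crops included, and the job is handed in when it is done.

Besides the shell and the picture viewer there is one more tool, called after "Emit:" by a JSON object that holds its "api" and its "payload". send_rows: Moves the arm, as the interface text tells. Its arguments: {"type":"object","properties":{"steps":{"type":"array","items":{"type":"object","properties":{"translation":{"type":"array","items":{"type":"number"}},"delta_rot":{"type":"array","items":{"type":"number"}},"jaw":{"type":"number"}}}}},"required":["steps"]}

```bash
mkdir -p pics; ls; cat > h.py <<'E'
from plant import *
import numpy as np, cv2
from scipy.spatial.transform import Rotation as R
def cloud(f):
    z=f["range_z"]; v,u=np.mgrid[:480,:640]
    p=np.stack([(u-f["cx"])/f["fx"]*z,(v-f["cy"])/f["fy"]*z,z],-1)
    M=cv2.Rodrigues(np.array(f["rvec"],float))[0]
    w=(p-np.array(f["tvec"]).ravel())@M
    w[z==0]=np.nan
    return w
E
python3 - <<'E'
from h import *
for n in("top","side"):
    f=grab_frame(n); cv2.imwrite(f"pics/{n}0.png",f["pixels"]); np.save(f"{n}0.npy",cloud(f))
    print(n,f["fx"],f["tvec"],f["rvec"])
print(state())
E
```

```text
pics
top 439.0691542828434 [-0.01298873  0.63616789  0.82718961] [ 2.16977771 -2.20256096  0.08723504]
side 595.3607066430928 [-0.52115295  0.26452638  0.76201103] [ 1.99981106 -0.70669733  0.42824706]
{'time': 0.1, 'joint_pos': array([ 9.93002655e-01,  5.33067624e-02,  1.61420793e+00,  4.15647644e-05,
        1.47603456e+00, -1.19003022e-01]), 'joint_vel': array([-8.78016029e-04, -1.83900517e-03, -3.10918914e-03, -3.42108623e-04,
        1.17811167e-03,  3.04349337e-05]), 'joint_efforts': array([ 4.57585229e-04, -3.94905889e+01, -3.71362495e+01, -9.94513357e-05,
        3.99443525e-03, -1.19741136e-05]), 'tool_pos': array([0.27646978, 0.55989413, 0.24414547]), 'tool_rot': array([-3.53428145e-04,  2.27390556e-01,  9.73803151e-01, -9.12459806e-04]), 'contact_force': array([-0.34256932,  1.0179414 , -0.15683761]), 'ft_torque': array([-0.00826331,  0.0193504 ,  0.0432074 ]), 'grasp_force': 0.0, 'gripper_width': 1.0059161180206682}
```

View pics/top0.png

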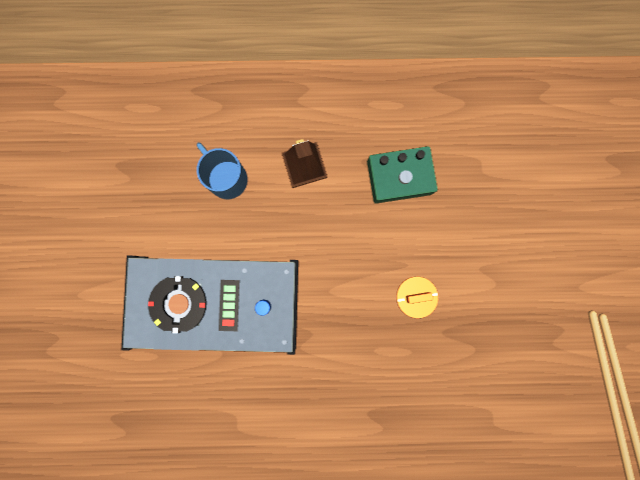

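View pics/side0.png

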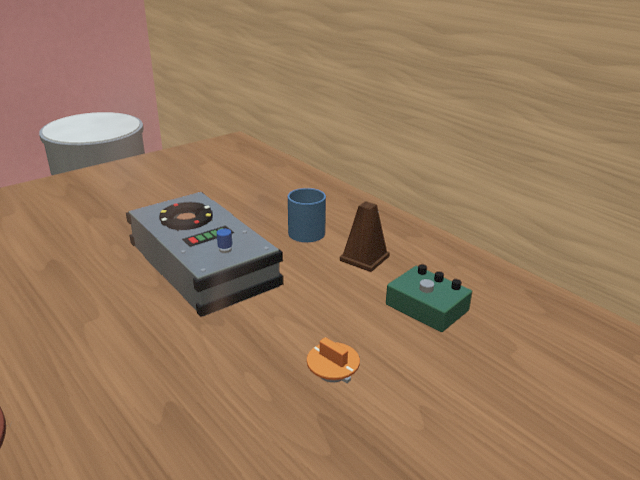

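Top view: bezel centred near (178,304), knob (263,308), cap (418,298) with handle along the image row. White marks are at (178,279) and (175,331), and the bystanders are well clear in the upper rows.

```bash
python3 - <<'E'
from h import *
w=np.load("top0.npy"); img=cv2.imread("pics/top0.png"); hsv=cv2.cvtColor(img,cv2.COLOR_BGR2HSV)
def rep(n,m):
    p=w[m]; vs=np.argwhere(m); c,s,a=cv2.minAreaRect(vs[:,::-1].astype(np.float32))
    xy=p[:,:2]; r=cv2.minAreaRect((xy*1000).astype(np.float32)); e=cv2.minEnclosingCircle((xy*1000).astype(np.float32))
    print(n,m.sum(),"mean",p.mean(0).round(4),"rect mm",np.round(r[0],1),np.round(r[1],1),round(r[2],1),"circ",np.round(e[0],1),round(e[1],1))
V,U=np.mgrid[:480,:640]; z=w[...,2]
def box(u0,u1,v0,v1): return (U>=u0)&(U<u1)&(V>=v0)&(V<v1)
rep("deck",box(110,310,245,365)&(z>.078)&(z<.09))
rep("bezel",box(140,215,265,345)&(z>.091)&(z<.1))
rep("knob",box(245,285,290,325)&(z>.108))
cap=box(390,450,270,325)
rep("handle",cap&(z>.045)); rep("flange",cap&(z>.015)&(z<.035))
rep("hole",box(140,215,265,345)&(z<.092)&(np.hypot(U-178,V-304)<18))
for n,u in dict(w1=(178,279),w2=(175,331),cy1=(196,287),cy2=(157,322),cw1=(402,300),cw2=(434,295)).items(): print(n,w[u[1],u[0]])
crop=img[250:360,120:310]; c2=img[270:325,390:450]
o=np.zeros((600,800,3),np.uint8); a=cv2.resize(crop,None,fx=4,fy=4,interpolation=2)[:440,:800]
o[:a.shape[0],:a.shape[1]]=a
cv2.imwrite("pics/c1.png",a); print(a.shape)
print(R.from_quat(state()["tool_rot"][[1,2,3,0]]).as_matrix().round(3))
E
```

```text
deck 13214 mean [0.5122 0.1563 0.0851] rect mm [513.1 165.6] [308.7 168.1] 87.7 circ [513.9 165.2] 175.0
bezel 1882 mean [0.5151 0.2198 0.0952] rect mm [515.8 220.2] [100.  98.] 76.1 circ [515.6 220.4] 50.8
knob 194 mean [0.5095 0.0666 0.1213] rect mm [509.3  67.1] [24.  24.3] 44.2 circ [509.1  67.2] 12.7
handle 196 mean [ 0.5167 -0.2181  0.0516] rect mm [ 516.7 -218.5] [14.2 46.6] 8.6 circ [ 516.3 -218.7] 23.5
flange 1150 mean [ 0.5169 -0.2176  0.0259] rect mm [ 516.5 -219.1] [76.4 79. ] 0.2 circ [ 516.3 -218.9] 40.0
hole 675 mean [0.5133 0.2276 0.0691] rect mm [510.6 229.1] [58.1 55.3] 37.7 circ [510.6 224.8] 34.2
w1 [0.55904088 0.21787663 0.09665438]
w2 [0.46903844 0.22228313 0.09699814]
cy1 [0.54453584 0.18662304 0.09523988]
cy2 [0.48519146 0.2531634  0.09857596]
cw1 [ 0.51141022 -0.18845895  0.02866336]
cw2 [ 0.51984246 -0.25031309  0.02724007]
(440, 760, 3)
[[-0.897  0.443 -0.001]
 [ 0.443  0.897 -0.002]
 [ 0.    -0.002 -1.   ]]
```

View pics/c1.png

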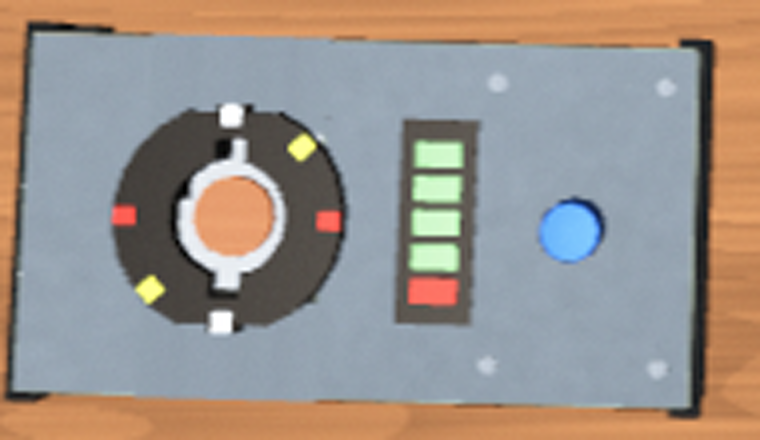

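Emit:
{"api": "send_rows", "payload": {"steps": [{"translation": [-2.1, -1.7, 0], "delta_rot": [0, 0, 0.1], "jaw": 8.5}, {"translation": [-5.6, -4.4, 0], "delta_rot": [0, 0, 0.23], "jaw": 8.0}, {"translation": [-9.4, -7.5, 0.5], "delta_rot": [0, 0, 0.36], "jaw": 7.0}, {"translation": [-13.2, -10.5, 1], "delta_rot": [0, 0, 0.49], "jaw": 6.0}, {"translation": [-17.1, -13.6, 1.5], "delta_rot": [0, 0, 0.62], "jaw": 6.0}, {"translation": [-20.9, -16.6, 2], "delta_rot": [0, 0, 0.75], "jaw": 6.0}, {"translation": [-24.3, -19.3, 2.5], "delta_rot": [0, 0, 0.87], "jaw": 6.0}, {"translation": [-26.9, -21.4, 3], "delta_rot": [0, 0, 0.967], "jaw": 6.0}]}}

```text
time: 0.9
tool_pos: [0.4236, 0.247, 0.2147]
tool_rot: [0.0, 0.656, 0.755, -0.0]
contact_force: [-0.3, 1.3, 0.3]
gripper_width: 0.704
grasp_force: 0.0
```

```bash
cat >> h.py <<'E'
def go(tx,ty,tz,yang=None):
    s=state(); M=R.from_quat(s["tool_rot"][[1,2,3,0]]).as_matrix()
    a=np.degrees(np.arctan2(M[1,1],M[0,1]))
    print("t",round(s["time"],2),"pos",s["tool_pos"].round(4),"yang",a.round(2),"tilt",M[:,2].round(4),"F",np.round(s["contact_force"],1),"T",np.round(s["ft_torque"],2),"g",round(s["grasp_force"],1),"w",round(s["gripper_width"]*8.54,2))
    print("shift cm",((np.array([tx,ty,tz])-s["tool_pos"])@M*100).round(2), "rz" , None if yang is None else round(np.radians(a-yang),3))
E
python3 -c "
from h import *
go(.5093,.0671,.105,8.3)"
```

```text
t 0.9 pos [0.4236 0.247  0.2147] yang 7.98 tilt [-3.e-04 -5.e-04 -1.e+00] F [-0.3  1.3  0.3] T [-0.01 -0.02  0.02] g 0.0 w 6.02
shift cm [-19.     5.99  10.98] rz -0.006
```

Emit:
{"api": "send_rows", "payload": {"steps": [{"translation": [-3.5, 1.2, 0], "delta_rot": [0, 0, 0], "jaw": 5.5}, {"translation": [-7.5, 2.4, 0.5], "delta_rot": [0, 0, 0], "jaw": 5.0}, {"translation": [-11.5, 3.6, 1], "delta_rot": [0, 0, 0], "jaw": 5.0}, {"translation": [-15.5, 4.8, 2], "delta_rot": [0, 0, 0], "jaw": 5.0}, {"translation": [-18, 5.7, 3.5], "delta_rot": [0, 0, 0], "jaw": 5.0}, {"translation": [-19, 6.0, 5.5], "delta_rot": [0, 0, 0], "jaw": 5.0}, {"translation": [-19, 6.0, 6.5], "delta_rot": [0, 0, 0], "jaw": 5.0}, {"translation": [-19, 6.0, 6.5], "delta_rot": [0, 0, 0], "jaw": 5.0}]}}

```text
time: 1.7
tool_pos: [0.5083, 0.0702, 0.1479]
tool_rot: [-0.002, 0.654, 0.756, -0.001]
contact_force: [-0.8, -0.6, -0.5]
gripper_width: 0.587
grasp_force: 0.0
```

```bash
python3 -c "
from h import *
go(.5093,.0671,.105,8.3)
f=grab_frame('side'); np.save('s1.npy',cloud(f)); cv2.imwrite('pics/s1.png',cv2.resize(f['pixels'][170:310,130:320],None,fx=4,fy=4))"
```

```text
t 1.7 pos [0.5083 0.0702 0.1479] yang 8.29 tilt [-4.8e-03  4.0e-04 -1.0e+00] F [-0.8 -0.6 -0.5] T [-0.01  0.03 -0.02] g 0.0 w 5.01
shift cm [-0.32  0.07  4.29] rz -0.0
```

View pics/s1.png

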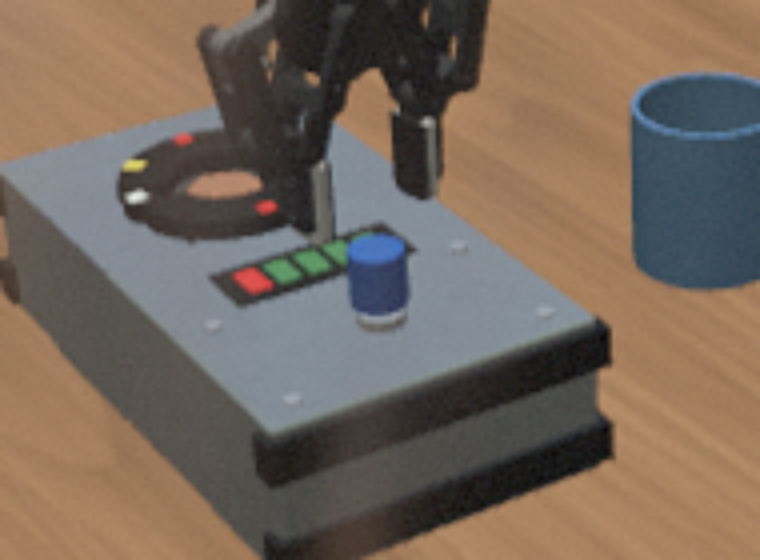

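The open fingers straddle the knob (crop 378,280), seen above and behind it. The path down is clear, so I descend and close.

Emit:
{"api": "send_rows", "payload": {"steps": [{"translation": [-0.2, 0, 1.0], "delta_rot": [0, 0, 0], "jaw": 5.0}, {"translation": [-0.2, 0, 2.2], "delta_rot": [0, 0, 0], "jaw": 5.0}, {"translation": [-0.2, 0, 3.4], "delta_rot": [0, 0, 0], "jaw": 5.0}, {"translation": [-0.2, 0, 4.1], "delta_rot": [0, 0, 0], "jaw": 4.5}, {"translation": [-0.2, 0, 4.1], "delta_rot": [0, 0, 0], "jaw": 3.5}, {"translation": [-0.2, 0, 4.1], "delta_rot": [0, 0, 0], "jaw": 2.0}, {"translation": [-0.2, 0, 4.1], "delta_rot": [0, 0, 0], "jaw": 1.5}, {"translation": [-0.2, 0, 4.1], "delta_rot": [0, 0, 0], "jaw": 1.5}]}}

```text
time: 2.55
tool_pos: [0.5099, 0.0681, 0.1091]
tool_rot: [-0.0, 0.654, 0.756, -0.0]
contact_force: [-0.6, 1.1, -1.7]
gripper_width: 0.282
grasp_force: 58.9
```

```bash
python3 -c "
from h import *
go(.5093,.0671,.105,8.3)"
```

```text
t 2.55 pos [0.5099 0.0681 0.1091] yang 8.31 tilt [-9.e-04  2.e-04 -1.e+00] F [-0.6  1.1 -1.7] T [0.05 0.21 0.01] g 58.9 w 2.41
shift cm [-0.09 -0.08  0.41] rz 0.0
```

Emit:
{"api": "send_rows", "payload": {"steps": [{"translation": [0, 0, -0.3], "delta_rot": [0, 0, 0], "jaw": 1.5}, {"translation": [0, 0, -0.6], "delta_rot": [0, 0, 0], "jaw": 1.5}, {"translation": [0, 0, -0.9], "delta_rot": [0, 0, 0], "jaw": 1.5}, {"translation": [0, 0, -1.2], "delta_rot": [0, 0, 0], "jaw": 1.5}, {"translation": [0, 0, -1.4], "delta_rot": [0, 0, 0], "jaw": 1.5}, {"translation": [0, 0, -1.5], "delta_rot": [0, 0, 0], "jaw": 1.5}, {"translation": [0, 0, -1.5], "delta_rot": [0, 0, 0], "jaw": 1.5}, {"translation": [0, 0, -1.5], "delta_rot": [0, 0, 0], "jaw": 1.5}]}}

```text
time: 3.35
tool_pos: [0.5099, 0.0681, 0.1239]
tool_rot: [-0.0, 0.654, 0.756, -0.0]
contact_force: [-0.9, 0.8, -7.8]
gripper_width: 0.281
grasp_force: 59.4
```

```bash
python3 -c "
from h import *
go(.5093,.0671,.105,8.3)"
```

```text
t 3.35 pos [0.5099 0.0681 0.1239] yang 8.31 tilt [-9.e-04  2.e-04 -1.e+00] F [-0.9  0.8 -7.8] T [0.28 0.1  0.01] g 59.4 w 2.4
shift cm [-0.09 -0.08  1.89] rz 0.0
```

Emit:
{"api": "send_rows", "payload": {"steps": [{"translation": [0, 0, -0.05], "delta_rot": [0, 0, 0], "jaw": 1.5}, {"translation": [0, 0, -0.1], "delta_rot": [0, 0, 0], "jaw": 1.5}, {"translation": [0, 0, -0.15], "delta_rot": [0, 0, 0], "jaw": 1.5}, {"translation": [0, 0, -0.2], "delta_rot": [0, 0, 0], "jaw": 1.5}, {"translation": [0, 0, -0.2], "delta_rot": [0, 0, 0], "jaw": 1.5}, {"translation": [0, 0, -0.2], "delta_rot": [0, 0, 0], "jaw": 1.5}, {"translation": [0, 0, -0.2], "delta_rot": [0, 0, 0], "jaw": 1.5}, {"translation": [0, 0, -0.2], "delta_rot": [0, 0, 0], "jaw": 1.5}]}}

```text
time: 4.15
tool_pos: [0.5098, 0.0681, 0.1242]
tool_rot: [-0.0, 0.654, 0.756, -0.0]
contact_force: [5.6, 2.4, -22.0]
gripper_width: 0.284
grasp_force: 60.1
```

```bash
python3 -c "
from h import *
go(.5093,.0671,.105,8.3)"
```

```text
t 4.15 pos [0.5098 0.0681 0.1242] yang 8.3 tilt [-7.e-04  3.e-04 -1.e+00] F [  5.6   2.4 -22. ] T [ 0.3  -1.08 -0.01] g 60.1 w 2.42
shift cm [-0.09 -0.07  1.92] rz 0.0
```

Firmly at the stop: 22 N after 15 mm of lift. Next I lower it and release.

Emit:
{"api": "send_rows", "payload": {"steps": [{"translation": [0, 0, 0.3], "delta_rot": [0, 0, 0], "jaw": 1.5}, {"translation": [0, 0, 0.7], "delta_rot": [0, 0, 0], "jaw": 1.5}, {"translation": [0, 0, 1.1], "delta_rot": [0, 0, 0], "jaw": 1.5}, {"translation": [0, 0, 1.5], "delta_rot": [0, 0, 0], "jaw": 1.5}, {"translation": [0, 0, 1.65], "delta_rot": [0, 0, 0], "jaw": 1.5}, {"translation": [0, 0, 1.65], "delta_rot": [0, 0, 0], "jaw": 3.0}, {"translation": [0, 0, 1.65], "delta_rot": [0, 0, 0], "jaw": 5.0}, {"translation": [0, 0, 1.65], "delta_rot": [0, 0, 0], "jaw": 5.0}]}}

```text
time: 4.95
tool_pos: [0.5123, 0.0678, 0.112]
tool_rot: [0.002, 0.654, 0.756, 0.001]
contact_force: [-0.7, -0.8, 0.7]
gripper_width: 0.585
grasp_force: 0.0
```

Emit:
{"api": "send_rows", "payload": {"steps": [{"translation": [0, 0, -1], "delta_rot": [0, 0, 0], "jaw": 5.0}, {"translation": [0, 0, -3], "delta_rot": [0, 0, 0], "jaw": 5.0}, {"translation": [0, 0, -5], "delta_rot": [0, 0, 0], "jaw": 5.0}, {"translation": [-4, 0, -5], "delta_rot": [0, 0, 0], "jaw": 5.0}, {"translation": [-8, 0.5, -5], "delta_rot": [0, 0, 0], "jaw": 4.5}, {"translation": [-12, 1, -5], "delta_rot": [0, 0, 0], "jaw": 4.0}, {"translation": [-16, 1.5, -5], "delta_rot": [0, 0, 0], "jaw": 4.0}, {"translation": [-20, 2.5, -5], "delta_rot": [0, 0, 0], "jaw": 4.0}]}}

```text
time: 5.75
tool_pos: [0.5647, -0.1282, 0.1615]
tool_rot: [0.001, 0.654, 0.756, 0.0]
contact_force: [-0.1, 0.9, 0.2]
gripper_width: 0.464
grasp_force: 0.0
```

```bash
python3 -c "
from h import *
go(.5166,-.2187,.045,8.3)
f=grab_frame('top');w=cloud(f)
s=w[295:320,250:280]; k=s[s[...,2]>.108]; print('knob',len(k),k.mean(0),np.median(k[:,2]))
s=w[270:325,390:450].reshape(-1,3); k=s[(s[:,2]>.045)&(s[:,2]<.06)]; print(len(k),k.mean(0))"
```

```text
t 5.75 pos [ 0.5647 -0.1282  0.1615] yang 8.29 tilt [ 0.0023 -0.001  -1.    ] F [-0.1  0.9  0.2] T [ 0.01 -0.06  0.01] g 0.0 w 3.96
shift cm [-8.24 -6.09 11.65] rz -0.0
knob 193 [0.5094807  0.06665071 0.12138815] 0.12174124389227843
0 [nan nan nan]<string>:6: RuntimeWarning: Mean of empty slice.
  ret = um.true_divide(
```

Knob back at rest (top z 0.1217). Now to the cap.

Emit:
{"api": "send_rows", "payload": {"steps": [{"translation": [-2, -1.5, 1], "delta_rot": [0, 0, 0], "jaw": 4.0}, {"translation": [-4.5, -3.5, 2], "delta_rot": [0, 0, 0], "jaw": 4.0}, {"translation": [-7, -5.2, 3], "delta_rot": [0, 0, 0], "jaw": 4.0}, {"translation": [-8.2, -6.1, 5], "delta_rot": [0, 0, 0], "jaw": 4.0}, {"translation": [-8.2, -6.1, 6.5], "delta_rot": [0, 0, 0], "jaw": 4.0}, {"translation": [-8.2, -6.1, 8], "delta_rot": [0, 0, 0], "jaw": 4.0}, {"translation": [-8.2, -6.1, 8], "delta_rot": [0, 0, 0], "jaw": 4.0}, {"translation": [-8.2, -6.1, 8], "delta_rot": [0, 0, 0], "jaw": 4.0}]}}

```text
time: 6.6
tool_pos: [0.5158, -0.2153, 0.0797]
tool_rot: [-0.0, 0.654, 0.757, 0.0]
contact_force: [0.7, 0.3, -0.3]
gripper_width: 0.468
grasp_force: 0.0
```

```bash
python3 -c "
from h import *
go(.5166,-.2187,.044,8.3)"
```

```text
t 6.6 pos [ 0.5158 -0.2153  0.0797] yang 8.38 tilt [-3.e-04  4.e-04 -1.e+00] F [ 0.7  0.3 -0.3] T [-0.06  0.01  0.03] g 0.0 w 3.99
shift cm [-0.35  0.03  3.57] rz 0.001
```

Emit:
{"api": "send_rows", "payload": {"steps": [{"translation": [-0.3, 0, 1.0], "delta_rot": [0, 0, 0], "jaw": 4.0}, {"translation": [-0.3, 0, 2.0], "delta_rot": [0, 0, 0], "jaw": 4.0}, {"translation": [-0.3, 0, 2.8], "delta_rot": [0, 0, 0], "jaw": 4.0}, {"translation": [-0.3, 0, 3.4], "delta_rot": [0, 0, 0], "jaw": 3.5}, {"translation": [-0.3, 0, 3.5], "delta_rot": [0, 0, 0], "jaw": 2.5}, {"translation": [-0.3, 0, 3.5], "delta_rot": [0, 0, 0], "jaw": 1.0}, {"translation": [-0.3, 0, 3.5], "delta_rot": [0, 0, 0], "jaw": 0.5}, {"translation": [-0.3, 0, 3.5], "delta_rot": [0, 0, 0], "jaw": 0.5}]}}

```text
time: 7.4
tool_pos: [0.5159, -0.2193, 0.045]
tool_rot: [0.0, 0.654, 0.756, 0.0]
contact_force: [0.5, -0.1, -1.5]
gripper_width: 0.149
grasp_force: 61.2
```

```bash
python3 -c "
from h import *
go(.5166,-.2187,.044,8.3)"
```

```text
t 7.4 pos [ 0.5159 -0.2193  0.045 ] yang 8.31 tilt [ 3.e-04 -2.e-04 -1.e+00] F [ 0.5 -0.1 -1.5] T [ 0.02 -0.04 -0.01] g 61.2 w 1.27
shift cm [0.05 0.07 0.1 ] rz 0.0
```

Emit:
{"api": "send_rows", "payload": {"steps": [{"translation": [0, 0, -1], "delta_rot": [0, 0, 0], "jaw": 0.5}, {"translation": [0, 0, -3], "delta_rot": [0, 0, 0], "jaw": 0.5}, {"translation": [0, 0, -6], "delta_rot": [0, 0, -0.05], "jaw": 0.5}, {"translation": [0.5, 0.1, -9], "delta_rot": [0, 0, -0.13], "jaw": 0.5}, {"translation": [2, 0.3, -12], "delta_rot": [0, 0, -0.23], "jaw": 0.5}, {"translation": [4, 0.6, -14.5], "delta_rot": [0, 0, -0.33], "jaw": 0.5}, {"translation": [7, 1.0, -16], "delta_rot": [0, 0, -0.43], "jaw": 0.5}, {"translation": [10, 1.45, -16.5], "delta_rot": [0, 0, -0.53], "jaw": 0.5}]}}

```text
time: 8.2
tool_pos: [0.5168, -0.1178, 0.2138]
tool_rot: [0.003, 0.432, 0.902, 0.0]
contact_force: [0.7, 0.3, -0.8]
gripper_width: 0.148
grasp_force: 61.2
```

```bash
python3 -c "
from h import *
go(.5152,.2200,.2,87.6)"
```

```text
t 8.2 pos [ 0.5168 -0.1178  0.2138] yang 38.86 tilt [ 0.0054 -0.002  -1.    ] F [ 0.7  0.3 -0.8] T [0.04 0.02 0.03] g 61.2 w 1.27
shift cm [26.42 21.06  1.31] rz -0.851
```

Emit:
{"api": "send_rows", "payload": {"steps": [{"translation": [3, 2.4, 0], "delta_rot": [0, 0, -0.1], "jaw": 0.5}, {"translation": [6.3, 5.0, 0], "delta_rot": [0, 0, -0.21], "jaw": 0.5}, {"translation": [9.8, 7.8, 0], "delta_rot": [0, 0, -0.32], "jaw": 0.5}, {"translation": [13.3, 10.6, 0], "delta_rot": [0, 0, -0.43], "jaw": 0.5}, {"translation": [16.8, 13.4, 0], "delta_rot": [0, 0, -0.54], "jaw": 0.5}, {"translation": [20.3, 16.2, 0], "delta_rot": [0, 0, -0.65], "jaw": 0.5}, {"translation": [23.4, 18.6, 0], "delta_rot": [0, 0, -0.75], "jaw": 0.5}, {"translation": [25.4, 20.2, 0], "delta_rot": [0, 0, -0.83], "jaw": 0.5}]}}

```text
time: 9.0
tool_pos: [0.5143, 0.209, 0.2109]
tool_rot: [0.001, 0.03, 1.0, 0.0]
contact_force: [0.1, 0.3, -0.8]
gripper_width: 0.149
grasp_force: 61.2
```

```bash
python3 -c "
from h import *
go(.5152,.2200,.16,87.6)"
```

```text
t 9.0 pos [0.5143 0.209  0.2109] yang 86.56 tilt [ 1.1e-03  8.0e-04 -1.0e+00] F [ 0.1  0.3 -0.8] T [-0.    0.03  0.01] g 61.2 w 1.27
shift cm [-0.02  1.1   5.09] rz -0.018
```

Emit:
{"api": "send_rows", "payload": {"steps": [{"translation": [0, 0.4, 0.5], "delta_rot": [0, 0, -0.01], "jaw": 0.5}, {"translation": [0, 0.8, 1.5], "delta_rot": [0, 0, -0.018], "jaw": 0.5}, {"translation": [0, 1.1, 3.0], "delta_rot": [0, 0, -0.018], "jaw": 0.5}, {"translation": [0, 1.1, 4.5], "delta_rot": [0, 0, -0.018], "jaw": 0.5}, {"translation": [0, 1.1, 5.8], "delta_rot": [0, 0, -0.018], "jaw": 0.5}, {"translation": [0, 1.1, 6.2], "delta_rot": [0, 0, -0.018], "jaw": 0.5}, {"translation": [0, 1.1, 6.2], "delta_rot": [0, 0, -0.018], "jaw": 0.5}, {"translation": [0, 1.1, 6.2], "delta_rot": [0, 0, -0.018], "jaw": 0.5}]}}

```text
time: 9.8
tool_pos: [0.5159, 0.2172, 0.1482]
tool_rot: [0.0, 0.024, 1.0, 0.0]
contact_force: [0.7, 0.6, -1.1]
gripper_width: 0.15
grasp_force: 61.2
```

```bash
python3 -c "
from h import *
go(.5152,.2200,.123,87.6)
f=grab_frame('side'); cv2.imwrite('pics/s2.png',cv2.resize(f['pixels'][150:300,120:300],None,fx=4,fy=4))"
```

```text
t 9.8 pos [0.5159 0.2172 0.1482] yang 87.23 tilt [ 6.e-04  2.e-04 -1.e+00] F [ 0.7  0.6 -1.1] T [-0.04 -0.01  0.01] g 61.2 w 1.28
shift cm [0.08 0.28 2.52] rz -0.006
```

View pics/s2.png

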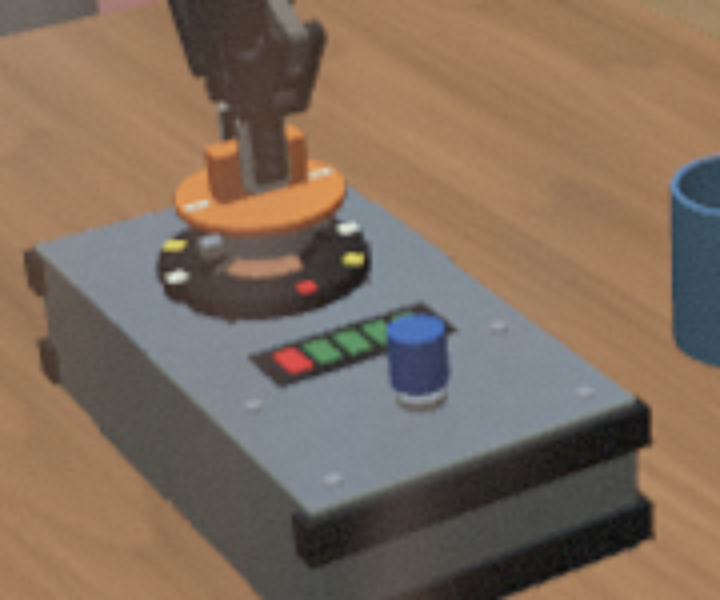

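The cap is above the socket with its white flange marks toward the bezel's white marks, and its lugs face the notches. I fine-tune by 2.8 mm and lower into the mouth.

Emit:
{"api": "send_rows", "payload": {"steps": [{"translation": [0.08, 0.28, 0], "delta_rot": [0, 0, -0.006], "jaw": 0.5}, {"translation": [0.08, 0.28, 0.2], "delta_rot": [0, 0, -0.006], "jaw": 0.5}, {"translation": [0.08, 0.28, 0.4], "delta_rot": [0, 0, -0.006], "jaw": 0.5}, {"translation": [0.08, 0.28, 0.6], "delta_rot": [0, 0, -0.006], "jaw": 0.5}, {"translation": [0.08, 0.28, 0.8], "delta_rot": [0, 0, -0.006], "jaw": 0.5}, {"translation": [0.08, 0.28, 1.0], "delta_rot": [0, 0, -0.006], "jaw": 0.5}, {"translation": [0.08, 0.28, 1.2], "delta_rot": [0, 0, -0.006], "jaw": 0.5}, {"translation": [0.08, 0.28, 1.2], "delta_rot": [0, 0, -0.006], "jaw": 0.5}]}}

```text
time: 10.65
tool_pos: [0.5145, 0.2201, 0.1353]
tool_rot: [-0.0, 0.021, 1.0, -0.0]
contact_force: [0.4, 0.4, -0.8]
gripper_width: 0.148
grasp_force: 61.2
```

```bash
python3 -c "
from h import *
go(.5152,.2200,.1212,87.6)"
```

```text
t 10.65 pos [0.5145 0.2201 0.1353] yang 87.6 tilt [-8.e-04 -2.e-04 -1.e+00] F [ 0.4  0.4 -0.8] T [-0.02 -0.02  0.01] g 61.2 w 1.26
shift cm [-0.07 -0.01  1.41] rz 0.0
```

Emit:
{"api": "send_rows", "payload": {"steps": [{"translation": [-0.04, 0, 0.2], "delta_rot": [0, 0, 0], "jaw": 0.5}, {"translation": [-0.04, 0, 0.4], "delta_rot": [0, 0, 0], "jaw": 0.5}, {"translation": [-0.04, 0, 0.6], "delta_rot": [0, 0, 0], "jaw": 0.5}, {"translation": [-0.04, 0, 0.8], "delta_rot": [0, 0, 0], "jaw": 0.5}, {"translation": [-0.04, 0, 1.0], "delta_rot": [0, 0, 0], "jaw": 0.5}, {"translation": [-0.04, 0, 1.2], "delta_rot": [0, 0, 0], "jaw": 0.5}, {"translation": [-0.04, 0, 1.4], "delta_rot": [0, 0, 0], "jaw": 0.5}, {"translation": [-0.04, 0, 1.4], "delta_rot": [0, 0, 0], "jaw": 0.5}]}}

```text
time: 11.45
tool_pos: [0.5154, 0.2202, 0.122]
tool_rot: [0.0, 0.021, 1.0, 0.0]
contact_force: [-1.4, -0.9, 3.2]
gripper_width: 0.152
grasp_force: 61.9
```

```bash
python3 -c "
from h import *
go(.5152,.2200,.1212,87.6)"
```

```text
t 11.45 pos [0.5154 0.2202 0.122 ] yang 87.61 tilt [ 4.e-04  1.e-04 -1.e+00] F [-1.4 -0.9  3.2] T [-0.14  0.24  0.01] g 61.9 w 1.3
shift cm [ 0.02 -0.02  0.08] rz 0.0
```

Emit:
{"api": "send_rows", "payload": {"steps": [{"translation": [0, 0, 0.05], "delta_rot": [0, 0, 0], "jaw": 0.5}, {"translation": [0, 0, 0.1], "delta_rot": [0, 0, 0], "jaw": 0.5}, {"translation": [0, 0, 0.15], "delta_rot": [0, 0, 0], "jaw": 0.5}, {"translation": [0, 0, 0.2], "delta_rot": [0, 0, 0], "jaw": 0.5}, {"translation": [0, 0, 0.2], "delta_rot": [0, 0, 0], "jaw": 0.5}, {"translation": [0, 0, 0.2], "delta_rot": [0, 0, 0], "jaw": 0.5}, {"translation": [0, 0, 0.2], "delta_rot": [0, 0, 0], "jaw": 0.5}, {"translation": [0, 0, 0.2], "delta_rot": [0, 0, 0], "jaw": 0.5}]}}

```text
time: 12.25
tool_pos: [0.5154, 0.2202, 0.12]
tool_rot: [0.0, 0.021, 1.0, 0.0]
contact_force: [-1.3, 0.9, 5.0]
gripper_width: 0.146
grasp_force: 62.0
```

```bash
python3 -c "
from h import *
go(.5152,.2200,.1212,87.6)"
```

```text
t 12.25 pos [0.5154 0.2202 0.12  ] yang 87.61 tilt [ 5.e-04  1.e-04 -1.e+00] F [-1.3  0.9  5. ] T [-0.14  0.12  0.01] g 62.0 w 1.25
shift cm [ 0.02 -0.02 -0.12] rz 0.0
```

Emit:
{"api": "send_rows", "payload": {"steps": [{"translation": [0, 0, -0.08], "delta_rot": [0, 0, 0], "jaw": 0.5}, {"translation": [0, 0, -0.08], "delta_rot": [0, 0, 0.04], "jaw": 0.5}, {"translation": [0, 0, -0.08], "delta_rot": [0, 0, 0.1], "jaw": 0.5}, {"translation": [0, 0, -0.08], "delta_rot": [0, 0, 0.16], "jaw": 0.5}, {"translation": [0, 0, -0.08], "delta_rot": [0, 0, 0.22], "jaw": 0.5}, {"translation": [0, 0, -0.08], "delta_rot": [0, 0, 0.28], "jaw": 0.5}, {"translation": [0, 0, -0.08], "delta_rot": [0, 0, 0.34], "jaw": 0.5}, {"translation": [0, 0, -0.08], "delta_rot": [0, 0, 0.38], "jaw": 0.5}]}}

```text
time: 13.05
tool_pos: [0.5156, 0.2203, 0.1209]
tool_rot: [0.0, 0.21, 0.978, 0.0]
contact_force: [0.7, -0.2, 4.5]
gripper_width: 0.147
grasp_force: 62.0
```

```bash
python3 -c "
from h import *
go(.5152,.2200,.1208,42.6)"
```

```text
t 13.05 pos [0.5156 0.2203 0.1209] yang 65.72 tilt [ 1.1e-03  3.0e-04 -1.0e+00] F [ 0.7 -0.2  4.5] T [-0.07  0.01  0.03] g 62.0 w 1.25
shift cm [ 0.02 -0.04  0.01] rz 0.404
```

Emit:
{"api": "send_rows", "payload": {"steps": [{"translation": [0, 0, 0], "delta_rot": [0, 0, 0.06], "jaw": 0.5}, {"translation": [0, 0, 0], "delta_rot": [0, 0, 0.13], "jaw": 0.5}, {"translation": [0, 0, 0], "delta_rot": [0, 0, 0.2], "jaw": 0.5}, {"translation": [0, 0, 0], "delta_rot": [0, 0, 0.27], "jaw": 0.5}, {"translation": [0, 0, 0], "delta_rot": [0, 0, 0.34], "jaw": 0.5}, {"translation": [0, 0, 0], "delta_rot": [0, 0, 0.39], "jaw": 0.5}, {"translation": [0, 0, 0], "delta_rot": [0, 0, 0.404], "jaw": 0.5}, {"translation": [0, 0, 0], "delta_rot": [0, 0, 0.404], "jaw": 0.5}]}}

```text
time: 13.85
tool_pos: [0.5156, 0.2203, 0.1208]
tool_rot: [0.0, 0.401, 0.916, 0.0]
contact_force: [0.1, 0.3, 5.3]
gripper_width: 0.146
grasp_force: 62.0
```

```bash
python3 -c "
from h import *
go(.5152,.2200,.1208,42.6)
f=grab_frame('side'); cv2.imwrite('pics/s3.png',cv2.resize(f['pixels'][170:260,130:250],None,fx=6,fy=6,interpolation=2))
f=grab_frame('top'); cv2.imwrite('pics/t3.png',cv2.resize(f['pixels'][250:360,120:250],None,fx=5,fy=5,interpolation=2))"
```

```text
t 13.85 pos [0.5156 0.2203 0.1208] yang 42.71 tilt [ 1.e-03  3.e-04 -1.e+00] F [0.1 0.3 5.3] T [-0.06 -0.05  0.01] g 62.0 w 1.25
shift cm [ 0.   -0.04  0.  ] rz 0.002
```

View pics/s3.png

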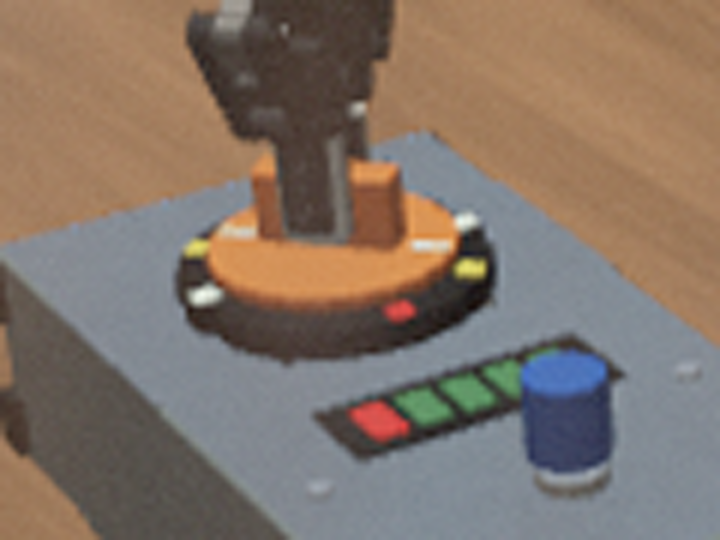

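View pics/t3.png

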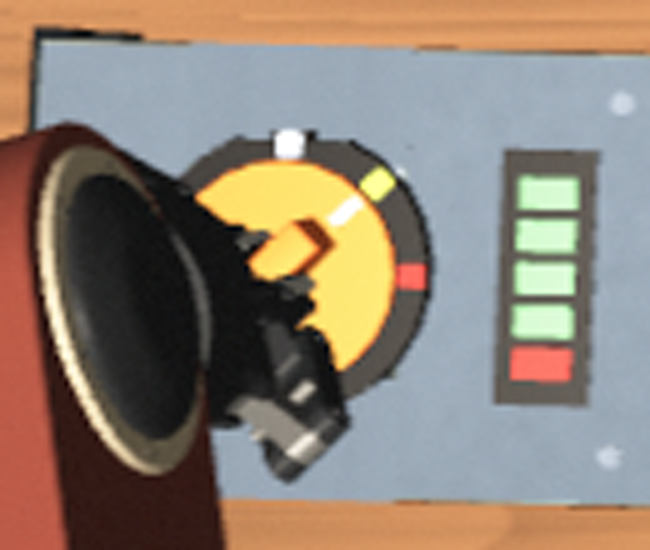

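In the side crop the flange sits on the bezel. In the top crop the flange's white line (345,211) points at the yellow mark (377,184), so the cap is at half turn.

```bash
python3 -c "
from plant import *
print(job_done())"
```

```text
the job is handed in; nothing more can be done
None
```

The job is handed in: I pulled the reset knob up to its stop (about 15 mm) and let it back down, then pushed the cap in and turned it 45° clockwise to the yellow marks, where the arm still holds it, not clicked into the lock.

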